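# Lock the modelling board and prove it with the spring gauge

## Robot

A 6-joint arm with a two-finger parallel gripper is mounted at the origin on the work surface. World frame = base frame: x ahead of the robot, y to its left, z up, the work surface at z = 0. Lengths are in m, angles in rad, forces in N, time in s.
With the tool pointing down it reaches from about 0.275 to 0.875 m from the base axis. Payload 12.5 kg.
Tool frame: the origin (TCP) lies on the centre line of the jaws, within the pads' length; the fingertips stand r.finger_overhang ahead of it and the grasp point (between the pads) lies 3 mm ahead of it (r.finger_overhang is the distance from the TCP to the fingertips, in m); z points along the fingers, y is the direction in which the jaws open and shut (so a half turn about z gives the same grasp; the last joint's range is limited). The gripper opens to 85 mm and grips with 20 to 120 N. Pads are 22 mm wide; open, the fingers measure 114 mm over their backs; the gripper's body (76 mm by 85 mm) begins 54 mm behind the grasp point. The pads swing forward as they close: fully open they stand 13 mm farther back than shut.
Start: joints at [-1.226, 0.351, 1.652, -0, 1.139, -0.085], TCP at [0.229, -0.5, 0.253] pointing down, gripper open.
Joint ranges: [-2.75, 2.75], [-0.79, 2.1], [0.01, 2.65], [-1.57, 4.71], [0.07, 3.14], [-2.87, 2.87]. Speed limits (rad/s): [2.22, 2.22, 2.79, 3.14, 3.14, 3.14].

## Interface

Orientations are given as a unit quaternion [x, y, z, w].
In Python, from cell import r, optics gives the robot as it stands. The module is installed in compiled form; this text tells all that it offers. Calls block until the motion is done:
- r.move_to(position, orientation): joint-space move of the TCP to a pose.
- r.move_linear(position, rot=None, vel=0.15): straight line of the TCP; rot=None keeps the orientation; vel is the mean speed in m/s.
- r.set_joints(angles): joint-space move.
- r.set_gripper(opening, squeeze=None): opening from 0.0 (shut) to 1.0 (fully open); squeeze is the grip in N (None keeps the last); returns when the fingers have stopped.
- r.sleep(seconds).
- r.inverse_kinematics(position, orientation): joint angles nearest the present ones, or None.
- optics.get_image(name): name is "scene" or "top" or "wrist"; returns a dict with "pixels" (420x560x3 uint8, red, green, blue), "depth" (420x560 float32, m along the optical axis (not along the pixel's ray), 0 where there is no reading), "fx", "fy", "cx", "cy" (pixels), "D" ([k1, k2, p1, p2, k3] as OpenCV has them; the pictures are not rectified), "camera_from_world" (4x4, takes a point from world to camera coordinates); the wrist camera has in their place "mount" (4x4, takes a point from camera to tool coordinates, whose origin is the TCP and whose axes are the flange's). Camera axes: x right, y down, z forward; pixel columns grow to the right and rows downward; lengths in m; the calibration is good to about 2 mm. A picture is of the moment at which its call begins: read the wrist's pose just before it.
A pose or a line that the arm cannot do raises r.PlanningError and nothing moves.
- r.hand_in(): hands the job in, once; it reports no verdict.
Readings, each from a call of its own:
- r.current_t(): time.
- r.current_q(): joint angles.
- r.current_qvel(): joint speeds.
- r.current_effort(): joint torques, N m.
- r.current_tool_pos(): TCP position.
- r.current_ee_rot(): TCP orientation.
- r.current_contact_force(): force on the tool from outside, world axes, zero at the start.
- r.current_torque(): the same for the moment, N m.
- r.current_opening(): opening from 0.0 (shut) to 1.0 (fully open).
Only numpy, scipy, OpenCV 4.12 (cv2) and the standard library are available. Lean on these libraries where they do the work, as an engineer would, in place of code of your own. Each camera call takes 0.05 s, during which the arm holds its last target. There are 200 camera calls.

## Task

Lock the sliding modelling board by pressing the orange quarter-turn stud down, turning it ninety degrees clockwise and letting it spring back up with its latch finger caught in the board's notch. Then prove the lock: draw the blue grip of the spring gauge out until the yellow pointer is level with the red mark, without overrunning it, hold it steady there for about two seconds, then ease it gently all the way home and let go. Do not shift the board or disturb the clay horse, cup, can or brush.

Things in the scene. Friction and masses are not known exactly. Their poses are not given: they have to be found in the camera images.
- stud_grip (a point): Centre of the grip zone of the stud's orange wing head, 80 mm above the table: 66 mm long (x), 14 mm thick (y), top 16 mm above this point, lower edge 26 mm below. z points up; x runs along the wing, at the start parallel to the board's edge (the fixture's x). It stands beside the board's left edge on a grey base plate. The point turns and sinks with the stud.
- finger_tip (a point): Tip of the steel latch finger (8 mm thick rod, 55 mm from the stud's axis, along the stud's x axis, 48 mm below stud_grip). It starts pointing away from the gauge's grip, along the board's edge; locked, it points into the notch of the board.
- notch (a point): Middle of the notch (14 mm wide, 20 mm deep) in the left edge of the white board, 14 mm thick, 26 to 40 mm above the table. Its x axis is the fixture's x, z up.
- stud (a joint): Turn of the stud, rad: 0 unlocked, grows clockwise from above, stop at 1.60; locked near 1.57. Friction 0.04 Nm. Unpressed, the finger strikes the board's edge at about 0.8 rad; pressed at least 10 mm it passes under the board. Let up within about 0.08 rad of 1.57 it rises into the notch; elsewhere under the board it stays down and may be gripped anew.
- press (a joint): How far the stud is pressed down, m: 0 up, stop at 0.014; sprung, 3 N at the top and 0.55 N per mm more. Caught in the notch it is back up, near 0.
- board (a joint): Slide of the white modelling board (235 x 185 mm, carrying horse and gauge) on its rails towards the gauge's grip, m: 0 at the start, stop at 0.03. Unlocked it slides at about 1.5 N; locked it has 3 to 5 mm of play.
- handle (a point): Centre of the grip zone of the gauge's blue upright grip plate: 14 mm thick (x), 70 mm wide (y), top 17 mm above this point, lower edge 33 mm below; 73 mm above the table. A 10 mm rod joins it 25 mm below. Its x axis is the fixture's x: the gauge pulls out level along -x (roughly towards the robot). The housing (44 mm wide, top 17 mm below this point) begins 32 mm behind the plate when home.
- gauge (a joint): Pull of the gauge out of its housing, m: 0 home, stop at 0.095. Spring: 2.2 N at home and 1.1 N per cm more; let go from far out it snaps back.
- pointer (a point): Top edge of the gauge's yellow pointer, on the gauge's centre line, 149 mm behind the handle; it moves with the pull. 4 mm thick along x.
- mark (a point): Point on the gauge's centre line level with the red mark (4 mm thick rider on the scale's left side, in a place set anew each time). Same height and axes as the pointer: the pointer is on the mark when the two coincide along x; ticks on the scale are 10 mm apart.
- rider (a joint): Position of the red mark, m, in the gauge's own values: the pull at which the pointer meets it (0.04 to 0.07).
- horse_mid (a point): Clay horse, 150 mm long, 125 mm tall, standing loose on the board, 60 mm above its feet.
- cup_mid (a point): Clay cup, 68 mm across, 75 mm tall, its centre. Bystander.
- can_mid (a point): Green can, 66 mm across, 160 mm tall, its centre. Bystander.
- brush_grip (a point): Grip of a wooden brush lying on the table. Bystander.

How it is judged:
By the outcome, as a careful person would: the job done as asked, in the order asked, and still so for the second after the job is handed in, with the robot touching nothing.
It also fails if it takes over 61 s, if anything falls off the work surface, if the arm or the gripper's body presses on something with over 40 N, if the wrist force passes 120 N, or if a joint passes its speed limit or range.

## Working session

There is one attempt and no reset: what is moved stays moved. The work goes in short steps, each a Python script; the robot and the scene stay as the last script left them, time stands still between calls to the robot, and variables do not carry over. Pictures are saved under pics/ and viewed, about 8 in all and at most 12, crops included, and the job is handed in when it is done.

```bash
mkdir -p pics; cat > h.py <<'E'
import numpy as np, cv2
from cell import r, optics
def snap(name, fn):
    d=optics.get_image(name); np.savez('pics/'+fn+'.npz',**d); cv2.imwrite('pics/'+fn+'.png',d['pixels'][:,:,::-1]); return d
def ray(d,u,v):
    K=np.array([[d['fx'],0,d['cx']],[0,d['fy'],d['cy']],[0,0,1]],float)
    p=cv2.undistortPoints(np.array([[[u,v]]],float),K,np.array(d['D'],float))[0,0]
    return np.array([p[0],p[1],1])
def at_z(d,u,v,z,T=None):
    "world point on pixel ray at height z"
    M=np.linalg.inv(d['camera_from_world']) if T is None else T
    q=M[:3,:3]@ray(d,u,v); o=M[:3,3]
    return o+q*(z-o[2])/q[2]
def by_depth(d,u,v,T=None):
    M=np.linalg.inv(d['camera_from_world']) if T is None else T
    return M[:3,:3]@(ray(d,u,v)*d['depth'][int(round(v)),int(round(u))])+M[:3,3]
E
python3 - <<'E'
from h import *
print(r.current_t(), r.finger_overhang, r.current_ee_rot(), r.current_tool_pos())
a=snap('scene','s0');b=snap('top','t0')
cv2.imwrite('pics/t0b.png',cv2.resize(b['pixels'][:,:,::-1],(800,600),interpolation=cv2.INTER_CUBIC))
E
```

```text
0.0 0.022 [ 9.76990965e-01  2.13279909e-01 -7.76089528e-05 -5.73240716e-04] [ 0.22910209 -0.49967791  0.25275213]
```

View pics/t0b.png

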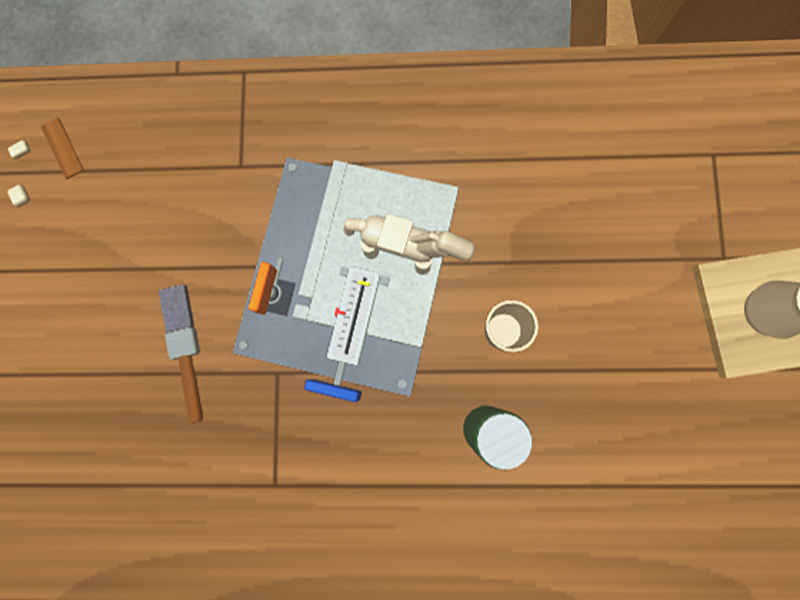

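View pics/s0.png

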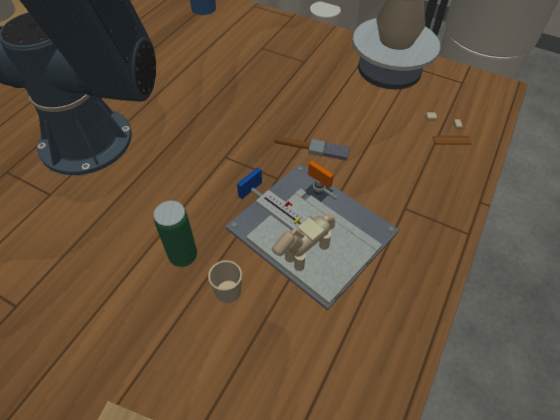

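The top view shows the orange wing at about (262,287) of the 800 px picture, the blue grip at (332,390), the pointer at (362,282) and the red mark at (341,313). The notch is near (303,302). Next I'll turn these into positions.

```bash
cat > m0.py <<'E'
from h import *
def load(f): return dict(np.load('pics/'+f+'.npz'))
for f in ['t0','s0']:
    d=load(f); hsv=cv2.cvtColor(d['pixels'],cv2.COLOR_RGB2HSV); H,S,V=[hsv[...,i].astype(int) for i in range(3)]
    x0,x1,y0,y1=(160,330,100,290) if f=='t0' else (225,400,150,300)
    roi=np.zeros(H.shape,bool); roi[y0:y1,x0:x1]=1
    for n,m,z in [('orange',(H>4)&(H<16)&(S>200)&(V>150),.09),('blue',(H>105)&(H<125)&(S>170),.085),('yellow',(H>24)&(H<34)&(S>170),.05),('red',((H<4)|(H>174))&(S>150),.05)]:
        v,u=np.nonzero(m&roi)
        P=np.array([by_depth(d,a,b) for a,b in zip(u,v)])
        if len(P)==0: print(f,n,'none'); continue
        zmax=np.percentile(P[:,2],95); T=P[P[:,2]>zmax-.006]
        c=T.mean(0); w,E=np.linalg.eigh(np.cov(T[:,:2].T)); e=E[:,1]; e=e*np.sign(e[0])
        q=(T[:,:2]-c[:2])@E
        print(f,n,len(P),len(T),'c',c.round(4),'mid',((q.max(0)+q.min(0))/2@E.T+c[:2]).round(4),'ang',np.degrees(np.arctan2(e[1],e[0])).round(1),'ext',np.ptp(q,axis=0).round(4),'z',P[:,2].min().round(3),zmax.round(3))
d=load('t0')
for n,u,v,z in [('edge a',343,162,.04),('edge b',457,186,.04),('plate tl',289,158,.0),('plate bl',235,353,0),('plate br',411,396,0),('notchguess',303,302,.04)]:
    print(n,at_z(d,u*.7,v*.7,z).round(4), by_depth(d,u*.7,v*.7).round(4))
E
python3 m0.py
python3 - <<'E'
import cv2
a=cv2.imread('pics/t0.png')[165:285,155:290]
cv2.imwrite('pics/t0c.png',cv2.resize(a,None,fx=5,fy=5,interpolation=cv2.INTER_CUBIC))
E
```

```text
t0 orange 64 63 c [0.6336 0.1262 0.1062] mid [0.572  0.0484] ang 44.8 ext [0.0842 0.249 ] z 0.091 0.097
t0 blue 262 247 c [0.5023 0.037  0.0951] mid [0.5071 0.0015] ang 79.8 ext [0.0373 0.1369] z 0.064 0.092
t0 yellow 15 13 c [ 0.6447 -0.0026  0.0637] mid [ 0.6444 -0.0025] ang 75.5 ext [0.0036 0.0137] z 0.055 0.065
t0 red 16 9 c [0.6055 0.0281 0.0663] mid [0.6057 0.0285] ang 73.7 ext [0.0021 0.0101] z 0.055 0.068
s0 orange 100 97 c [0.6417 0.1245 0.1041] mid [ 0.764  -0.1825] ang -68.3 ext [0.0527 0.7196] z -0.0 0.099
s0 blue 375 142 c [0.5064 0.0302 0.0947] mid [ 0.6733 -0.2392] ang -59.6 ext [0.0643 0.6991] z 0.043 0.091
s0 yellow 14 13 c [ 0.6465 -0.0042  0.0646] mid [ 0.6461 -0.0043] ang 79.4 ext [0.0049 0.0122] z 0.061 0.067
s0 red 12 6 c [0.6067 0.0265 0.0663] mid [0.6069 0.0267] ang 72.7 ext [0.0012 0.0065] z 0.057 0.068
edge a [0.8278 0.0292 0.04  ] [0.843  0.034  0.0033]
edge b [ 0.7873 -0.1344  0.04  ] [ 8.019e-01 -1.379e-01 -4.000e-04]
plate tl [0.8532 0.118  0.    ] [0.8483 0.1153 0.0114]
plate bl [0.555  0.1921 0.    ] [0.5545 0.189  0.0095]
plate br [ 0.4915 -0.0645  0.    ] [ 0.4915 -0.0645 -0.0008]
notchguess [0.6232 0.0847 0.04  ] [0.6277 0.0908 0.0096]
```

View pics/t0c.png

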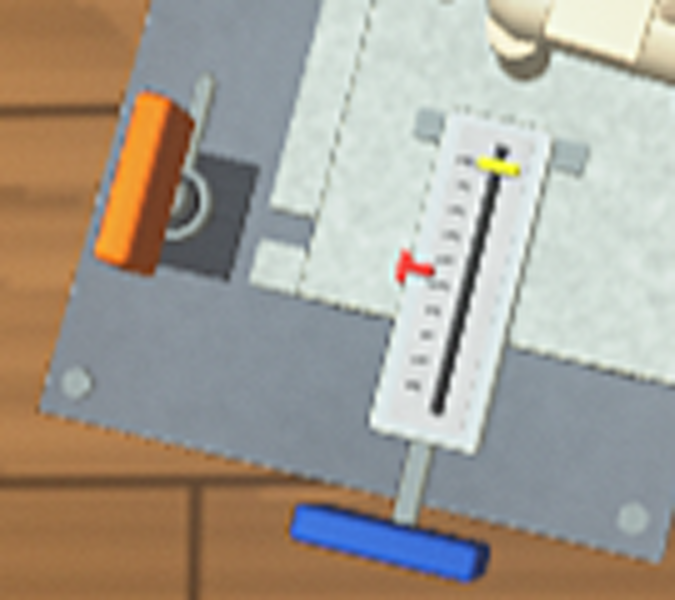

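```bash
cat >> h.py <<'E'
from scipy.spatial.transform import Rotation as R
YAW=np.radians(-13.9)
def down(yaw): return (R.from_euler('z',yaw)*R.from_euler('x',np.pi)).as_quat()
def wristT():
    T=np.eye(4); T[:3,:3]=R.from_quat(r.current_ee_rot()).as_matrix(); T[:3,3]=r.current_tool_pos(); return T
def wsnap(fn):
    T=wristT(); d=optics.get_image('wrist'); d['T']=T@d['mount']; np.savez('pics/'+fn+'.npz',**d); cv2.imwrite('pics/'+fn+'.png',d['pixels'][:,:,::-1]); return d
E
python3 - <<'E'
from h import *
d=dict(np.load('pics/t0.npz'))
print('stud',at_z(d,181.4,200.2,.096))
for k in range(4):
    for dy in (0,-np.pi/2):
        q=r.inverse_kinematics([.63,.125,.083],down(YAW+k*np.pi/2+dy)); print(k,dy,None if q is None else np.round(q,2))
for k in range(4):
    q=r.inverse_kinematics([.5,.032,.083],down(YAW+k*np.pi/2)); print(k,None if q is None else np.round(q,2))
print(optics.get_image('wrist')['mount'].round(3))
E
```

```text
stud [0.63710129 0.13151522 0.096     ]
0 0 [ 0.12  0.72  1.52 -0.    0.91  1.94]
0 -1.5707963267948966 [ 0.12  0.72  1.52 -0.    0.91 -2.78]
1 0 [ 0.12  0.72  1.52 -0.    0.91  0.37]
1 -1.5707963267948966 [ 0.12  0.72  1.52 -0.    0.91  1.94]
2 0 [ 0.12  0.72  1.52  0.    0.91 -1.2 ]
2 -1.5707963267948966 [ 0.12  0.72  1.52 -0.    0.91  0.37]
3 0 [ 0.12  0.72  1.52 -0.    0.91 -2.78]
3 -1.5707963267948966 [ 0.12  0.72  1.52  0.    0.91 -1.2 ]
0 [-0.03  0.52  1.9  -0.    0.72  1.78]
1 [-0.03  0.52  1.9  -0.    0.72  0.21]
2 [-0.03  0.52  1.9   0.    0.72 -1.36]
3 None
[[ 0.    -0.958 -0.286  0.073]
 [ 1.    -0.     0.001 -0.   ]
 [-0.001 -0.286  0.958 -0.121]
 [ 0.     0.     0.     1.   ]]
```

```bash
python3 - <<'E'
from h import *
r.move_to([.55,.065,.26],down(YAW+np.pi)); print(r.current_t())
d=wsnap('w0')
cv2.imwrite('pics/w0b.png',cv2.resize(d['pixels'][:,:,::-1],(800,600),interpolation=cv2.INTER_CUBIC))
E
```

```text
2.4667
```

View pics/w0b.png

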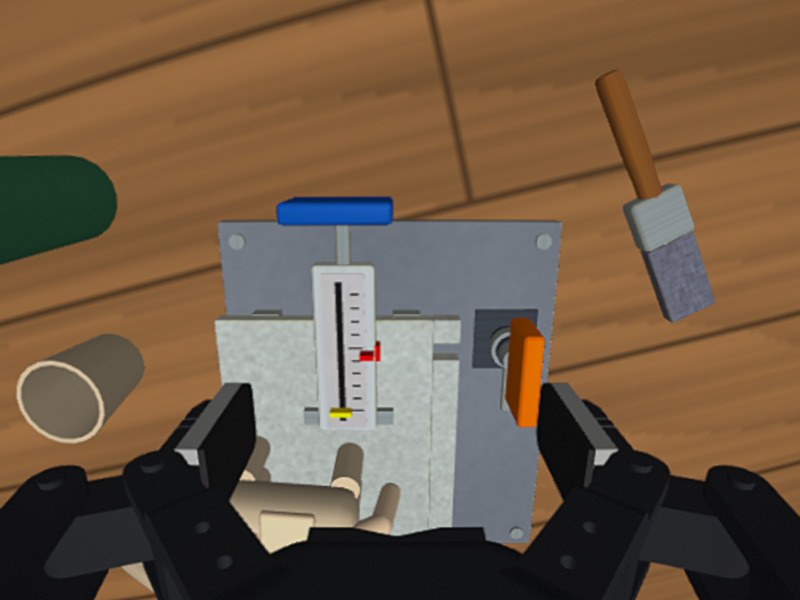

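The wrist view shows the fixture squared up with the picture. The wing top is at about (530,381), the grip top at (335,207), the pointer at (340,412), the red mark at (370,353) and the notch at (446,350). I'll compute from depth and colour.

```bash
python3 - <<'E'
from h import *
d=dict(np.load('pics/w0.npz')); T=d['T']
hsv=cv2.cvtColor(d['pixels'],cv2.COLOR_RGB2HSV); H,S,V=[hsv[...,i].astype(int) for i in range(3)]
F=np.array([[np.cos(YAW),np.sin(YAW)],[-np.sin(YAW),np.cos(YAW)]])
for n,m in [('orange',(H>4)&(H<16)&(S>200)&(V>120)),('blue',(H>105)&(H<125)&(S>170)),('yellow',(H>24)&(H<34)&(S>170)),('red',((H<4)|(H>174))&(S>150))]:
    m[:,:140]=0; m[:,400:]=0
    v,u=np.nonzero(m); P=np.array([by_depth(d,a,b,T) for a,b in zip(u,v)])
    zmax=np.percentile(P[:,2],90); A=P[abs(P[:,2]-zmax)<.003]; q=A[:,:2]@F.T
    lo,hi=np.percentile(q,[1,99],axis=0)
    r_=cv2.minAreaRect((A[:,:2]*1000).astype(np.float32))
    print(n,len(P),len(A),'ztop',zmax.round(4),'mid',(F.T@((lo+hi)/2)).round(4),'ext',(hi-lo).round(4),r_)
for n,u,v,z in [('wing',530.5,381,.096),('handle top a',277,212,.09),('handle top b',392,210,.09),('notch',434,350,.04),('notch mouth',459,350,.04),('pl tl',220,221,.01),('pl tr',560,223,.01),('pl br',530,541,.01)]:
    print(n,at_z(d,u*.7,v*.7,z,T).round(4),by_depth(d,u*.7,v*.7,T).round(4))
x=d['pixels'][215:305,365:385][:,:,::-1]
cv2.imwrite('pics/w0c.png',cv2.resize(d['pixels'][130:310,190:390][:,:,::-1],(800,720))[:600])
E
```

```text
orange 895 870 ztop 0.0968 mid [0.6374 0.1332] ext [0.063  0.0128] ((637.7125854492188, 133.28384399414062), (13.493167877197266, 65.28612518310547), 76.13435363769531)
blue 1472 1208 ztop 0.0907 mid [0.502  0.0389] ext [0.0127 0.0667] ((501.85858154296875, 38.72875213623047), (68.69344329833984, 12.909307479858398), 75.94596099853516)
yellow 90 66 ztop 0.065 mid [ 0.6463 -0.0014] ext [0.0052 0.0147] ((646.29833984375, -1.4849309921264648), (14.788501739501953, 5.23023796081543), 74.4891586303711)
red 102 44 ztop 0.0666 mid [0.6061 0.029 ] ext [0.0042 0.0081] ((605.976318359375, 29.05586051940918), (8.214673042297363, 4.286434173583984), 77.92692565917969)
wing [0.636  0.1334 0.096 ] [0.6361 0.1334 0.096 ]
handle top a [0.4933 0.0059 0.09  ] [0.4933 0.006  0.0902]
handle top b [0.5089 0.0727 0.09  ] [0.509  0.0727 0.0888]
notch [0.6231 0.0764 0.04  ] [0.6348 0.0759 0.0122]
notch mouth [0.6277 0.0947 0.04  ] [0.6399 0.0958 0.0119]
pl tl [ 0.4925 -0.06    0.01  ] [ 0.4925 -0.0595  0.0114]
pl tr [0.5571 0.1929 0.01  ] [0.5569 0.1926 0.0109]
pl br [0.8515 0.1224 0.01  ] [8.613e-01 1.234e-01 2.000e-04]
```

View pics/w0c.png

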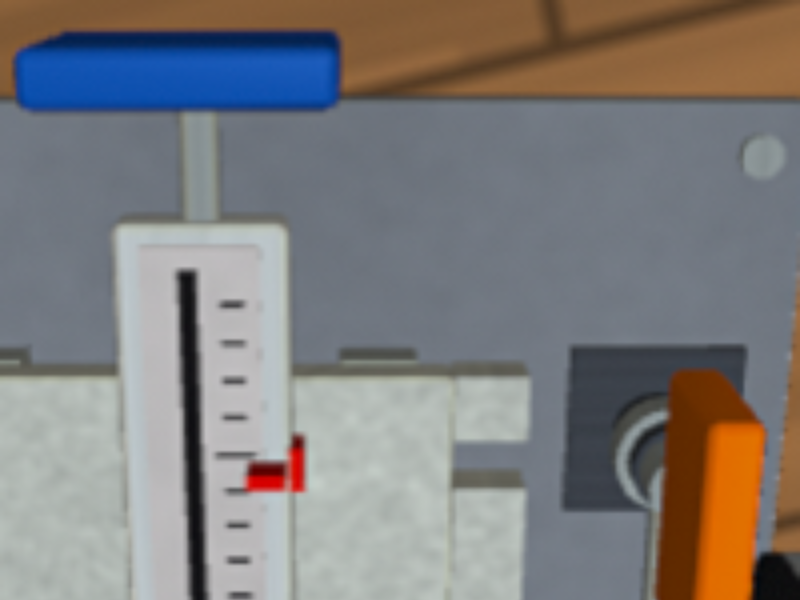

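```bash
python3 - <<'E'
from h import *
q=down(YAW+np.pi)
r.move_to([.637,.1333,.15],q)
r.move_linear([.637,.1333,.083],vel=.12)
print(r.current_t(),r.current_contact_force().round(2))
r.set_gripper(0.0,40); r.sleep(.1)
print(r.current_t(),r.current_opening(),r.current_contact_force().round(2),r.current_torque().round(3),r.current_tool_pos())
E
```

```text
3.8917 [ 0.34  0.76 -0.08]
4.6417 0.15890227075167504 [-0.77 -1.17  1.18] [-0.191  0.116 -0.055] [0.63702733 0.13321947 0.08304723]
```

```bash
python3 - <<'E'
from h import *
p=np.array([.637,.1333,.083])
r.move_linear(p-[0,0,.0125],vel=.03); 
print(r.current_t(),r.current_tool_pos().round(4),r.current_contact_force().round(2),r.current_opening())
for a in np.linspace(0,1.57,6)[1:]:
    s=r.inverse_kinematics(p-[0,0,.0125],down(YAW+np.pi-a))
    r.set_joints(s)
    print(round(a,2),r.current_t(),r.current_tool_pos().round(4),r.current_contact_force().round(2),r.current_torque().round(2),round(r.current_opening(),3))
    if np.linalg.norm(r.current_contact_force())>35: print('stop');break
d=wsnap('w1'); cv2.imwrite('pics/w1b.png',cv2.resize(d['pixels'][:,:,::-1],(800,600)))
E
```

```text
5.2083 [0.6371 0.1332 0.0706] [-2.97 -1.48  7.66] 0.1596381127162922
0.31 5.6083 [0.6372 0.1335 0.0708] [-2.66 -1.15  8.04] [-0.1   0.49  0.01] 0.156
0.63 6.0083 [0.6374 0.1336 0.0708] [-1.95  0.2   8.23] [ 0.03  0.38 -0.07] 0.16
0.94 6.4083 [0.6375 0.1337 0.071 ] [-1.73  0.75  8.21] [ 0.11  0.26 -0.1 ] 0.158
1.26 6.8083 [0.6378 0.1337 0.071 ] [-0.24  0.28  8.35] [ 0.18  0.06 -0.07] 0.158
1.57 7.2083 [0.638  0.1337 0.0711] [0.98 0.68 7.64] [ 0.11 -0.02 -0.06] 0.16
```

View pics/w1b.png

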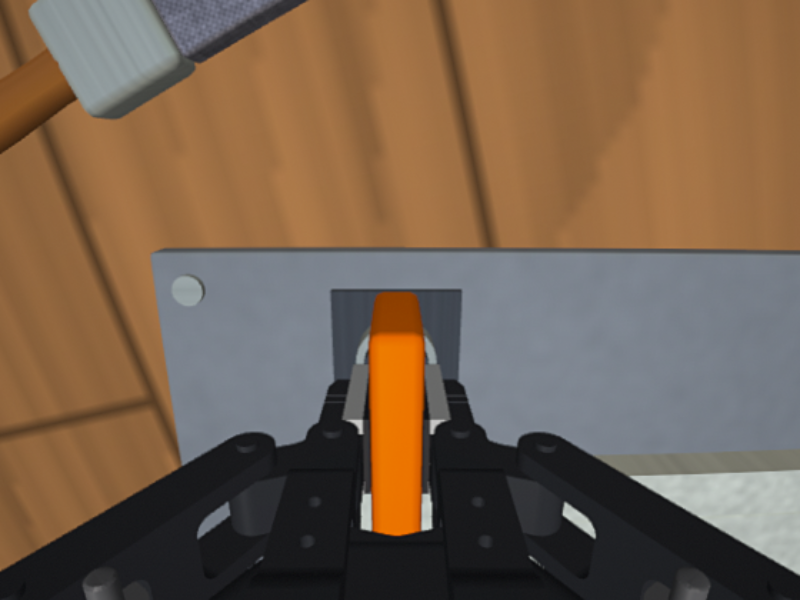

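The wing is now square to the fixture (90° turned, edges vertical at x≈370–425) and the moments are low. Now I'll let it rise under control while watching the force.

```bash
python3 - <<'E'
from h import *
p=r.current_tool_pos()
for z in [.0775,.0745+.006,.083]:
    r.move_linear([.6375,.1336,z],vel=.03)
    f=r.current_contact_force(); print(r.current_t(),r.current_tool_pos().round(4),f.round(2),r.current_torque().round(2))
    if f[2]<-4: print('pulling!');break
r.set_gripper(.45); r.sleep(.1)
print(r.current_t(),r.current_contact_force().round(2))
r.move_linear([.6375,.1336,.16],vel=.15)
h=[.502,.0388]
r.move_to([.50,.10,.26],down(YAW+np.pi)); print(r.current_t())
d=wsnap('w2'); 
hsv=cv2.cvtColor(d['pixels'],cv2.COLOR_RGB2HSV); H,S,V=[hsv[...,i].astype(int) for i in range(3)]
m=(H>4)&(H<16)&(S>200)&(V>120)
v,u=np.nonzero(m); P=np.array([by_depth(d,a,b,d['T']) for a,b in zip(u,v)]); zt=np.percentile(P[:,2],90); A=P[abs(P[:,2]-zt)<.003]
print('stud top',zt,cv2.minAreaRect((A[:,:2]*1000).astype(np.float32)))
cv2.imwrite('pics/w2b.png',cv2.resize(d['pixels'][:,:,::-1],(800,600)))
E
```

```text
7.6417 [0.638  0.1337 0.0776] [0.86 0.18 3.55] [-0.06 -0.3  -0.01]
7.8917 [0.6379 0.1337 0.0807] [ 3.36 -0.22  2.5 ] [ 0.17 -0.7  -0.02]
8.1417 [0.6379 0.1337 0.0831] [ 5.94  0.02 -0.13] [ 0.21 -1.02 -0.06]
8.6083 [ 0.64  0.42 -0.53]
10.7
stud top 0.09634894894868629 ((631.3203735351562, 108.21072387695312), (13.401233673095703, 13.061271667480469), 80.31414794921875)
```

View pics/w2b.png

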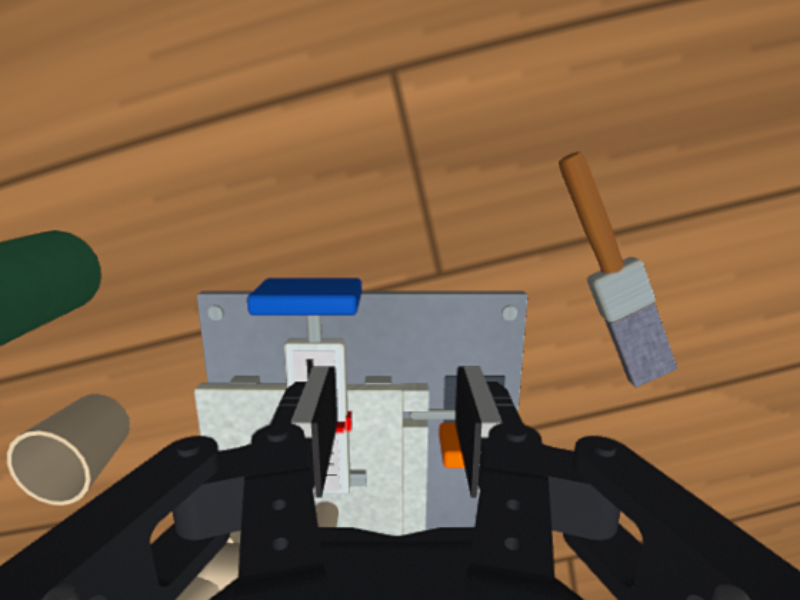

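The finger (410–460, 414) lies in the notch and the wing top is back at 96 mm, so the board is locked. Next is the grip, then a partial pull with a look.

```bash
cat >> h.py <<'E'
FX=np.array([np.cos(YAW),np.sin(YAW),0])
H0=np.array([.502,.0388,.083])
def tick():
    return r.current_t(),(r.current_tool_pos()-H0).dot(FX).round(4),r.current_contact_force().dot(FX).round(2),round(r.current_opening(),3)
def gap(d):
    "pointer minus mark along fixture x from wrist picture, tops at z=.0655"
    hsv=cv2.cvtColor(d['pixels'],cv2.COLOR_RGB2HSV); H,S,V=[hsv[...,i].astype(int) for i in range(3)]
    o=[]
    for m in [(H>24)&(H<34)&(S>150)&(V>120),((H<4)|(H>174))&(S>150)&(V>90)]:
        v,u=np.nonzero(m); P=np.array([by_depth(d,a,b,d['T']) for a,b in zip(u,v)]).reshape(-1,3); k=(P[:,2]>.045)&(P[:,2]<.075)
        P=P[k]; 
        if len(P)<5: o.append(None); continue
        zt=np.percentile(P[:,2],85); A=P[abs(P[:,2]-zt)<.002]; s=A@FX; o.append((len(A),zt.round(4),s.mean().round(4),np.percentile(s,[3,97]).round(4)))
    return o
E
python3 - <<'E'
from h import *
q=down(YAW+np.pi/2)
r.move_to(H0+[0,0,.07],q); r.move_linear(H0,vel=.12); print(tick())
r.set_gripper(0.0,50); r.sleep(.1); print(tick(),r.current_contact_force().round(2)); wsnap('w3'); print(gap(dict(np.load('pics/w3.npz'))))
r.move_linear(H0-.025*FX,vel=.04); print(tick())
d=wsnap('w4'); print(gap(d))
cv2.imwrite('pics/w4b.png',cv2.resize(d['pixels'][:,:,::-1],(800,600)))
E
```

```text
(12.7833, np.float64(0.0004), np.float64(0.02), 0.446)
(13.2167, np.float64(0.0002), np.float64(-3.11), 0.154) [-3.05  0.64  6.15]
[None, (211, np.float64(0.0664), np.float64(0.5811), array([0.5791, 0.5836]))]
(14.0417, np.float64(-0.0242), np.float64(3.56), 0.155)
[None, (220, np.float64(0.0662), np.float64(0.5763), array([0.5741, 0.5791]))]
```

View pics/w4b.png

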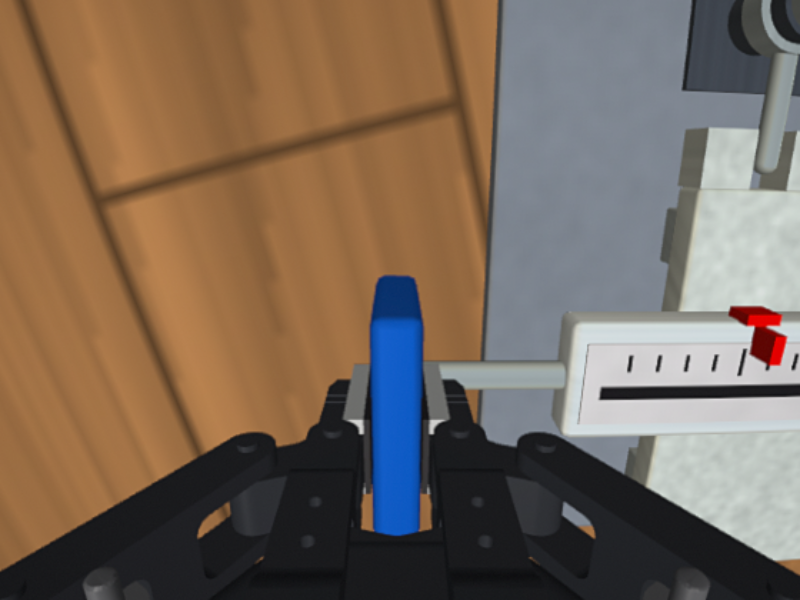

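The board has taken up its play and the finger holds it. The pointer is just outside this view, with the red mark at (768,345). I'll go to about 6 mm short and use the top and scene cameras.

```bash
cat >> h.py <<'E'
def views(fn):
    t=snap('top','t'+fn); s=snap('scene','s'+fn)
    a=cv2.resize(t['pixels'][185:245,205:275],(700,600),interpolation=cv2.INTER_CUBIC)[:,50:450]
    b=cv2.resize(s['pixels'][180:240,255:325],(700,600),interpolation=cv2.INTER_CUBIC)[:,100:500]
    cv2.imwrite('pics/v'+fn+'.png',np.hstack([a,b])[:,:,::-1])
E
python3 - <<'E'
from h import *
r.move_linear(H0-.0450*FX,vel=.03); r.sleep(.1); print(tick()); print(gap(wsnap('w5')))
views('5')
E
```

```text
(15.0083, np.float64(-0.0438), np.float64(5.74), 0.156)
[None, (43, np.float64(0.0559), np.float64(0.571), array([0.5701, 0.5719]))]
```

View pics/v5.png

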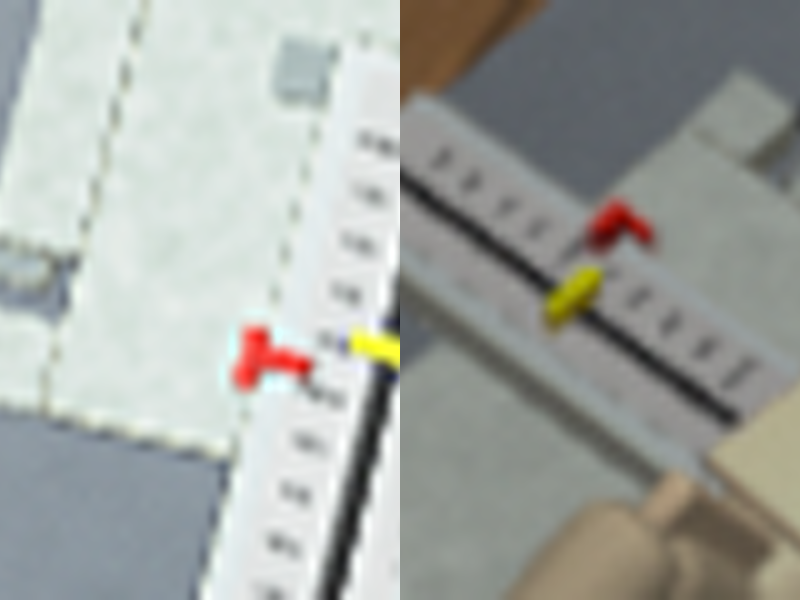

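The mark's line extended meets the gauge slot about 7 mm below the pointer (5 px/mm in the top crop). That agrees with the dead-reckoned value of -50.7 mm. Closing in now.

```bash
cat >> h.py <<'E'
def pm(d,roi):
    "pointer minus mark along FX from a fixed camera, rays cut at z=.0655; saturation-weighted centroids"
    x0,x1,y0,y1=roi; p=d['pixels'][y0:y1,x0:x1].astype(float); R_,G,B=p[...,0],p[...,1],p[...,2]
    out=[]
    for w in [np.clip(np.minimum(R_,G)-B-60,0,None), np.clip(R_-np.maximum(G,B)-60,0,None)*(G<.45*R_)]:
        v,u=np.mgrid[y0:y1,x0:x1]; out.append(at_z(d,(u*w).sum()/w.sum(),(v*w).sum()/w.sum(),.0655)@FX)
    return round(out[0]-out[1],5)
RT=(220,265,190,235); RS=(265,310,190,222)
E
python3 - <<'E'
from h import *
ld=lambda f: dict(np.load('pics/'+f+'.npz'))
print('t0',pm(ld('t0'),(220,275,185,235)),'s0',pm(ld('s0'),(275,305,195,230)))
print('v5',pm(ld('t5'),RT),pm(ld('s5'),RS))
r.move_linear(H0-.0500*FX,vel=.015); r.sleep(.1); print(tick())
t=snap('top','t6');s=snap('scene','s6'); print(pm(t,RT),pm(s,RS))
E
```

```text
t0 0.04571 s0 0.04398
v5 0.00702 0.00597
(15.7417, np.float64(-0.0487), np.float64(6.77), 0.152)
0.00232 0.0011
```

```bash
python3 - <<'E'
from h import *
r.move_linear(H0-.0518*FX,vel=.008); r.sleep(.05); print(tick())
views('7')
d=dict(np.load('pics/t7.npz')); s=dict(np.load('pics/s7.npz')); print(pm(d,RT),pm(s,RS))
a=d['pixels'][205:235,220:255]; b=s['pixels'][190:220,268:303]
cv2.imwrite('pics/v7b.png',np.hstack([cv2.resize(i,(400,343),interpolation=cv2.INTER_CUBIC) for i in (a,b)])[:,:,::-1])
E
```

```text
(16.2667, np.float64(-0.0505), np.float64(6.76), 0.153)
0.00055 -0.00047
```

View pics/v7b.png

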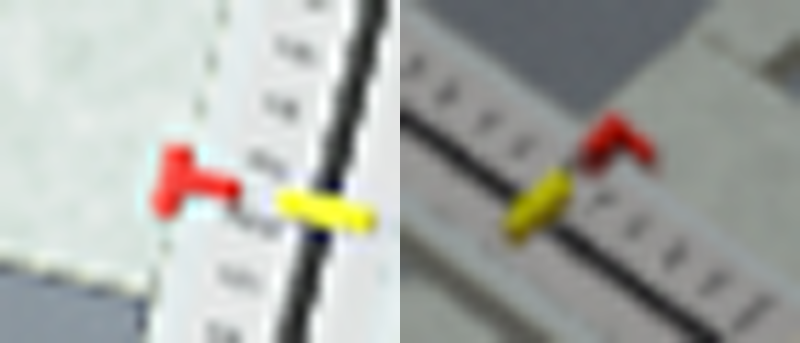

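The pointer's line continues the red bar (top view: bar extended reaches y≈211 at x=325, pointer centre at 210). Holding 2.3 s, then easing home.

```bash
python3 - <<'E'
from h import *
for _ in range(2): r.sleep(1.15); print(tick())
t=snap('top','t8'); print(pm(t,RT))
r.move_linear(H0-.012*FX,vel=.025); print(tick())
r.move_linear(H0-.0065*FX,vel=.012); print(tick())
for o in [-.005,-.004,-.003,-.002,-.001,0]:
    r.move_linear(H0+o*FX,vel=.008); r.sleep(.1); print(o,tick())
    t=snap('top','t9'); print(pm(t,(220,275,185,235)))
E
```

```text
(17.5167, np.float64(-0.0504), np.float64(7.05), 0.152)
(18.6667, np.float64(-0.0504), np.float64(7.49), 0.156)
0.00056
(20.4583, np.float64(-0.0113), np.float64(3.65), 0.153)
(21.0667, np.float64(-0.0059), np.float64(2.39), 0.157)
-0.005 (21.5083, np.float64(-0.0044), np.float64(2.74), 0.159)
0.04587
-0.004 (21.9333, np.float64(-0.0038), np.float64(0.52), 0.157)
0.04615
-0.003 (22.3583, np.float64(-0.0029), np.float64(-0.18), 0.154)
0.04621
-0.002 (22.7833, np.float64(-0.0019), np.float64(0.5), 0.154)
0.04595
-0.001 (23.2083, np.float64(-0.0009), np.float64(0.24), 0.157)
0.04604
0 (23.6333, np.float64(0.0001), np.float64(-0.42), 0.153)
0.04602
```

```bash
python3 - <<'E'
from h import *
r.set_gripper(.45); r.sleep(.1); print(tick())
p=r.current_tool_pos(); r.move_linear(p+[0,0,.12],vel=.12)
r.move_to([.45,.05,.26],down(YAW+np.pi)); r.sleep(.2); print(r.current_t())
t=snap('top','t10'); print(pm(t,(220,275,185,235)))
d=wsnap('w10'); 
hsv=cv2.cvtColor(d['pixels'],cv2.COLOR_RGB2HSV); m=(hsv[...,0]>4)&(hsv[...,0]<16)&(hsv[...,1]>200)&(hsv[...,2]>120)
cv2.imwrite('pics/f.png',np.hstack([cv2.resize(d['pixels'][150:,100:450],(400,310)),cv2.resize(t['pixels'][90:340,90:390],(400,310))])[:,:,::-1])
E
```

```text
(24.15, np.float64(-0.0002), np.float64(0.09), 0.452)
26.8833
0.04604
```

View pics/f.png

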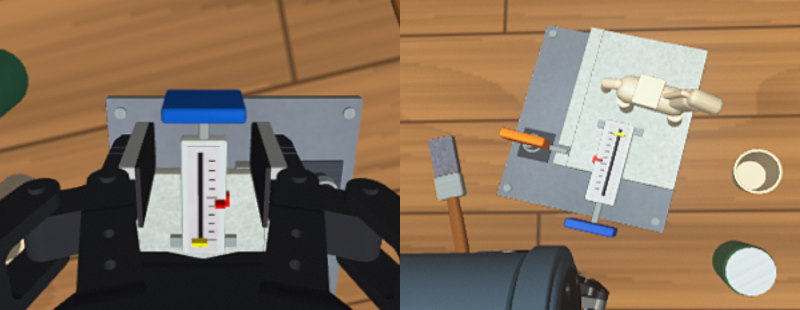

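The pointer is home, the stud is turned with its finger in the notch, and the horse, cup, can and brush stand as before.

```bash
python3 -c "
from h import *
r.hand_in(); print(r.current_t())"
```

```text
the job is handed in; nothing more can be done
the job is handed in; nothing more can be done
```

The job is done and was handed in at about 27 s of the 61 s allowed; no verdict is reported.

- **Lock:** I gripped the stud, pressed it about 12.5 mm, turned it 90° clockwise and let it rise. The wing top read back at 96 mm, the same as before pressing, and the picture shows the finger in the notch. When I pulled the gauge, the board moved about 5 mm and then held, roughly the stated 3–5 mm play.
- **Gauge:** I approached the red mark from below and held there about 2.3 s. The top camera put the pointer 0.5 mm short of the mark. The scene camera put it 0.5 mm past, but it had been reading 1–2 mm lower than the top camera throughout. Dead reckoning put it about 0.2 mm short.
- **Return:** I eased the gauge home slowly and let go. Pointer-to-mark distance is back at 46.0 mm, against 45.7 mm at the start. The board went back through its play to about where it started.
- **Bystanders:** The last picture shows the horse, cup, can and brush where they were, by eye only. The gripper was clear of everything at hand-in.
- **Disagreement:** The vertical force while pressed read 8 N, where the stated spring would give about 10 N. The finger still passed under the board without resistance.

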